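# Clear the track and slide the board under the microscope

### The job

A bottle has been left standing on the track of the microscope's sliding stage, in the way of the carriage that carries a circuit board. First move that bottle into the shallow steel tray and leave it standing upright there, without bumping it with the carriage; then slide the carriage along its track until the centre of the board is straight below the microscope's lens, and let go. Leave the microscope untouched and the other things on the bench where they are.

Things in the scene. Friction and masses are not known exactly. Their poses are not given: they have to be found in the camera images.
- stage: White base plate of the sliding stage, 120 (x) x 600 (y) x 15 mm high, fixed to the bench. Origin: centre of its underside. Two aluminium guide rails run along its y axis, 12 mm wide, 7 mm high, their middles 53 mm either side; the floor between them is 15 mm above the bench. Black index lines across the rails lie straight below the lens.
- lens (a point): Centre of the microscope's lower opening, 150 mm above the bench, on the vertical lens axis over the middle of the track, 170 mm from the stage's origin towards its -y end. Axes as the stage's.
- microscope: White stereo microscope fixed on the stage's -y end: grey ring light of 88 mm diameter with its underside 150 mm up, white head of 110 mm diameter above it, two black eyepieces leaning to +x, steel column 115 mm beyond the lens axis (-y side), about 390 mm high in all. Origin: on the lens axis at bench height.
- carriage: Aluminium plate 90 x 200 x 8 mm sliding along the stage's y between the rails (3 N friction, stays where left). Origin: on its underside (17 mm up), below the board's centre; it reaches 55 mm ahead (-y, to the microscope), 145 mm behind. Starts 275-305 mm from the lens axis; travel runs 55 mm past it, no stop there. Upright push plate at its rear (+y) end, 90 mm wide, 8 thick, top edge 75 mm up.
- board_centre (a point): Centre of the green circuit board (80 x 100 mm, on the carriage's front end, a black square chip in its middle), at its top face 28 mm above the bench. Black lines on the board's edge clips mark the same place. Axes as the stage's.
- push_face (a point): Middle of the rear (+y) face of the carriage's upright push plate, 52 mm above the bench, 144 mm behind (+y) the board's centre.
- bottle: The bottle to clear: an upright closed amber jar with black cap and paper label, 50 mm diameter, 100 mm high, about 0.2 kg, standing on the track floor between the rails, between carriage and microscope. Origin: centre of its underside; z up its axis.
- tray: Shallow open steel tray fixed on the bench on the robot's side of the stage, outside 94 (x) x 150 (y) x 20 mm high, walls 4 mm, floor 4 mm thick or a little more. Origin: centre of its underside.
- spare_bottle: Bystander: a second bottle just like the first, standing on the bench beside the stage. Origin: centre of its underside.
- meter: Bystander: grey hand meter lying on the bench, 130 (x) x 70 (y) x 36 mm. Origin: centre of its underside.
- reel: Bystander: component reel lying flat on the bench beyond the stage, 120 mm diameter, 16 mm high. Origin: centre of its underside.
Not all that is in view belongs to the job. What is shaped like the tray but turquoise is not meant.

How it is judged:
On the way:
1. the bottle from the track stands upright in the tray, released (x of bottle in the frame of tray between -0.03 and 0.03 m and y of bottle in the frame of tray between -0.055 and 0.055 m and z of bottle in the frame of tray below 0.012 m and angle between bottle's own z axis and vertical below 0.1 rad and linear speed of bottle below 0.02 m/s and contact force between bottle and the fingers below 0.2 N), for 0.2 s.
At the end, for the whole second after the job is handed in: The bottle from the track stands upright (within 0.1 rad) on the floor of the tray, at rest and released, and the carriage is at rest with the board's centre within 8 mm, horizontally, of the lens axis (all of step 1 and horizontal distance between board_centre and lens below 0.008 m and linear speed of carriage below 0.01 m/s); the robot touches nothing.
It fails at once if the carriage bumps the bottle (over 1 N) (contact force between carriage and bottle above 1 N).
It fails at once if the bottle is tipped over (over 0.6 rad) (angle between bottle's own z axis and vertical above 0.6 rad).
It fails at once if the robot or the bottle touches the microscope (over 1 N) (contact force between microscope and the arm above 1 N or contact force between microscope and the fingers above 1 N or contact force between microscope and bottle above 1 N).
It fails at once if a bystander (spare bottle, meter, reel) is moved by more than 20 mm or the spare bottle is tipped (distance of any of spare_bottle, meter, reel from where it was at the start of the episode above 0.02 m or angle between spare_bottle's own z axis and vertical above 0.3 rad).
It also fails if it takes over 61 s, if anything falls off the work surface, if the arm or the gripper's body presses on something with over 40 N, if the wrist force passes 120 N, or if a joint passes its speed limit or range.

### The arm

A 6-joint arm with a two-finger parallel gripper is mounted at the origin on the work surface. World frame = base frame: x ahead of the robot, y to its left, z up, the work surface at z = 0. Lengths are in m, angles in rad, forces in N, time in s.
With the tool pointing down it reaches from about 0.35 to 0.85 m from the base axis. Payload 8.1 kg.
Tool frame: the origin (TCP) lies on the centre line of the jaws, within the pads' length; the fingertips stand robot.tips_ahead ahead of it and the grasp point (between the pads) lies 6 mm ahead of it (robot.tips_ahead is the distance from the TCP to the fingertips, in m); z points along the fingers, y is the line along which they close (so a half turn about z gives the same grasp; the last joint's range is limited). The gripper opens to 93 mm and grips with 3 to 60 N. Pads are 15 mm wide; open, the fingers measure 128 mm over their backs; the gripper's body (75 mm by 188 mm) begins 65 mm behind the grasp point.
Start: joints at [1.038, 0.13, 1.488, -0, 1.523, -0.085], TCP at [0.26, 0.541, 0.244] pointing down, gripper open.
Joint ranges: [-2.96, 2.96], [-0.89, 2.26], [0.02, 2.5], [-1.34, 4.48], [0, 2.73], [-2.66, 2.66]. Speed limits (rad/s): [2.39, 2.39, 2.79, 3.14, 3.14, 3.14].

### API

Orientations are given as a rotation vector (axis times angle).
In Python, from plant import robot gives the robot as it stands.
- The arm moves only by the tool apply_moves, never from a script. Its arguments are lists of equal length, an entry for each row: "delta_pos": the shift along the tool's x, y, z in cm, a list of three; "twist": the turn about the tool's z in rad. A call has 1 to 8 rows; each row shifts and turns the commanded pose from where the row before left it, along the tool's axes as they then stand; what a row does not reach is not made up. A row lasts 1/8 s, in which the tool goes at most 62.5 mm and 10.7 degrees, less where a joint would pass 70% of its speed; a pose out of reach is approached as far as the arm can. A call with a gripper value outside its range is refused whole. "gripper" is the finger opening in cm, from 0 to 9.3, set as the call begins (left out, the last holds). The fingers move at their own pace and stop on an object; "squeeze" is the grip in N (left out, the last holds). Time passes only in rows, so rows that do not move let the fingers close. It gives the time, the measured TCP pose, the force, the opening and the grip force at its end, in the units of the state.
- robot.read_state(): the state, without advancing time (a new reading comes with each control period).
- robot.read_camera(name): name is "side" or "top" or "wrist"; returns a dict with "frame" (400x640x3 uint8, red, green, blue), "vertical_fov" (degrees; the focal length in pixels is half the picture's height over the tangent of half this angle, whatever the lens; pixels are square), "cx", "cy" (the principal point, pixels), "R" (3x3) and "t" (3): a world point X has camera coordinates R X + t. Camera axes: x right, y down, z forward; pixel columns grow to the right and rows downward; lengths in m; the calibration is good to about 2 mm. A picture is of the moment at which its call begins. There is no depth.
- robot.close_job(): hands the job in; it is judged then, once.
The state is a dict: "t": time; "q": joint angles; "dq": joint speeds; "joint_torque": joint torques, N m; "tool_pos": TCP position; "orientation": TCP orientation; "force": force on the tool from outside, world axes, zero at the start; "wrist_torque": the same for the moment, N m; "opening": finger opening in m; "gripper_force": force on a finger pad.
Only numpy, scipy, OpenCV 4.12 (cv2) and the standard library are available. Lean on these libraries where they do the work, as an engineer would, in place of code of your own. Each camera call takes 0.05 s, during which the arm holds its last target. There are 200 camera calls.

## Working session

There is one attempt and no reset: what is moved stays moved. The work goes in short steps, Python scripts to look and compute and a tool call to move; the robot and the scene stay as the last step left them, time stands still between calls to the robot, and variables do not carry over. Pictures are saved under pics/ and viewed, at most 10 in all, crops included, and the job is handed in when it is done.

Besides the shell and the picture viewer there is one more tool, called as name(argument=value, ...) on one line, values as JSON. apply_moves: Moves the arm, as the interface text tells. Its arguments: {"type":"object","properties":{"delta_pos":{"type":"array"},"twist":{"type":"array"},"gripper":{"type":"number"},"squeeze":{"type":"number"}},"required":["delta_pos","twist"]}

```bash
mkdir -p pics; cat > h.py <<'E'
import numpy as np,cv2
from plant import robot
def cam(n):
    c=robot.read_camera(n); c['f']=c['frame'].shape[0]/2/np.tan(np.radians(c['vertical_fov'])/2)
    c['R']=np.array(c['R']);c['t']=np.array(c['t']);return c
def onplane(c,u,v,z):
    d=c['R'].T@np.array([(u-c['cx'])/c['f'],(v-c['cy'])/c['f'],1]);o=-c['R'].T@c['t']
    return o+d*(z-o[2])/d[2]
def proj(c,X):
    p=c['R']@np.array(X)+c['t'];return p[0]/p[2]*c['f']+c['cx'],p[1]/p[2]*c['f']+c['cy']
E
python3 - <<'E'
from h import *
import pickle
for n in ['side','top','wrist']:
    c=cam(n);pickle.dump(c,open(n+'0.pkl','wb'));cv2.imwrite(f'pics/{n}0.png',c['frame'][:,:,::-1]);print(n,-c['R'].T@c['t'],c['R'][2],c['f'])
s=robot.read_state();print(s,robot.tips_ahead)
E
```

```text
side [ 0.19249827 -0.76524081  0.89993772] [ 0.30207813  0.66638663 -0.6816727 ] 434.3113845693458
top [ 0.3926347  -0.01503449  1.23358882] [ 0.10763097 -0.01474846 -0.99408151] 412.40043352971946
wrist [0.18606152 0.57597363 0.38254716] [ 0.25830537 -0.1249796  -0.9579449 ] 280.04463205036
{'t': 0.15, 'q': array([ 1.03758194e+00,  1.30966889e-01,  1.48900130e+00,  2.06951998e-05,
        1.52300932e+00, -8.53956796e-02]), 'dq': array([-0.00019713, -0.00276912, -0.00351199,  0.00174275, -0.00139445,
        0.00105244]), 'joint_torque': array([ 4.36087748e-04, -5.60477793e+01, -4.92330730e+01,  7.68388482e-02,
        3.06134415e-02, -7.27253564e-05]), 'tool_pos': array([0.25957098, 0.54051107, 0.24285611]), 'orientation': array([-6.97472308e-01, -3.06273740e+00,  2.06192382e-03]), 'force': array([0.4640284 , 0.26262488, 0.23678397]), 'wrist_torque': array([-0.0101995 ,  0.04726181, -0.08978543]), 'gripper_force': 0.0, 'opening': 0.09269937716917108} 0.025
```

View pics/top0.png

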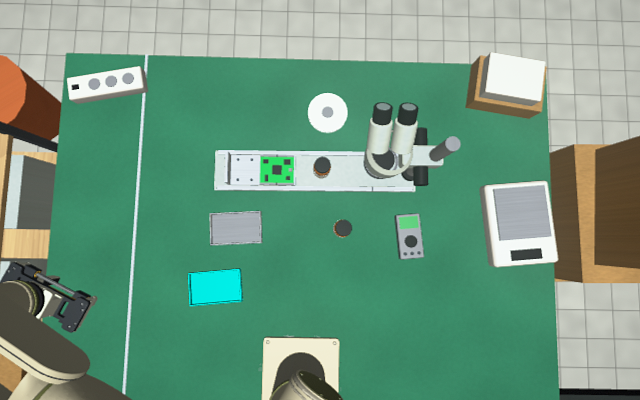

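View pics/side0.png

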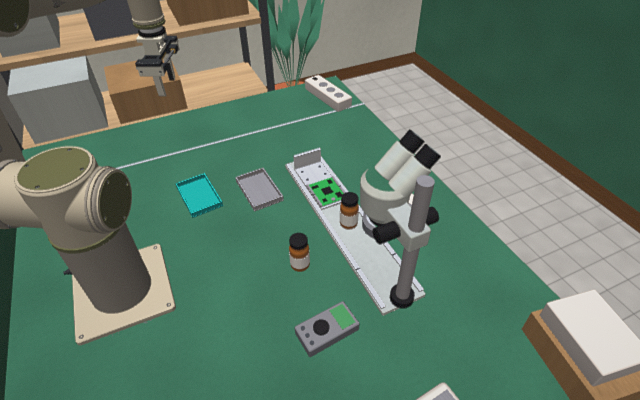

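The top view shows the track bottle's cap near (322,166), board at (278,170), steel tray at (236,228), index line near (372,190), spare bottle at (343,228) and meter at (410,236). I'll measure these next.

```bash
python3 - <<'E'
from h import *
import pickle
c=pickle.load(open('top0.pkl','rb'));im=c['frame']
cv2.imwrite('pics/crop.png',cv2.resize(im[140:260,205:435,::-1],None,fx=3.4,fy=3.4,interpolation=cv2.INTER_CUBIC))
hsv=cv2.cvtColor(im,cv2.COLOR_RGB2HSV);H,S,V=[hsv[...,i].astype(int) for i in range(3)]
def blobs(m,roi,z,name,amin=40):
    x0,y0,x1,y1=roi;k=np.zeros(m.shape,np.uint8);k[y0:y1,x0:x1]=m[y0:y1,x0:x1]*255
    for q in cv2.findContours(k,cv2.RETR_EXTERNAL,cv2.CHAIN_APPROX_NONE)[0]:
        if cv2.contourArea(q)<amin: continue
        r=cv2.minAreaRect(q);(a,b)=r[0];p=onplane(c,a,b,z)
        box=[onplane(c,*v,z)[:2].round(4).tolist() for v in cv2.boxPoints(r)]
        print(name,np.round(r[0],1),np.round(r[1],1),p.round(4),box)
blobs(V<75,(305,150,340,185),.115,'cap')
blobs(V<75,(330,215,356,242),.1,'sparecap')
blobs((S>150)&(V>130)&(H>50)&(H<75),(250,150,300,190),.028,'board')
blobs((S<60)&(V>80),(205,205,270,250),.02,'tray')
blobs((S<40)&(V>150),(205,145,365,197),.015,'stage',1000)
blobs((S<60)&(V<120),(395,210,430,262),.036,'meter')
for row in (186,188,189,190): print(row,im[row,364:380].mean(1).astype(int))
print(proj(c,[.5,0,0]))
E
```

```text
board [276.5 169.5] [25. 33.] [0.5927 0.0847 0.028 ] [[0.629, 0.1347], [0.6313, 0.037], [0.5565, 0.0351], [0.5543, 0.1321]]
tray [235.3 227.6] [32.2 52.2] [0.4195 0.2004 0.02  ] [[0.4612, 0.2806], [0.4717, 0.1284], [0.378, 0.1207], [0.3679, 0.2717]]
stage [289. 170.] [ 40. 150.] [0.5941 0.0485 0.015 ] [[0.6497, 0.2744], [0.6602, -0.1756], [0.5389, -0.1765], [0.5292, 0.2688]]
meter [410.5 241. ] [12. 11.] [ 0.3905 -0.3097  0.036 ] [[0.4075, -0.2938], [0.4081, -0.3258], [0.3736, -0.3256], [0.373, -0.2936]]
186 [168 169 168 200 212 209 210 189 180 201 209 209 209 206 204 205]
188 [230 231 230 230 229 230 232 212 132 204 231 230 229 230 229 230]
189 [234 234 233 233 233 232 235 215 135 209 235 232 232 232 232 231]
190 [223 223 234 239 239 240 243 215 149 214 237 235 235 235 235 235]
(np.float64(304.5669331632125), np.float64(202.17084536247577))
```

View pics/crop.png

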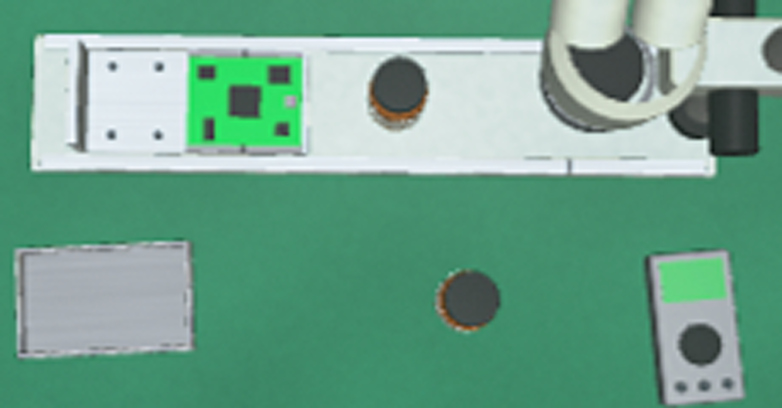

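The crop shows the track cap at top-image (322.4,165), chip at (277.1,169.7), index line at (372.1,189), spare cap at (343.2,228), and the push plate at about column 228. I'll convert these points to positions.

```bash
python3 - <<'E'
from h import *
import pickle
c=pickle.load(open('top0.pkl','rb'));im=c['frame']
for n,a,b,z in [('cap',399,85,.115),('spare',470,299,.1),('chip',245,101,.03),('clipL',243,148,.028),('clipU',244,53,.028),('idx',569,166,.022),('stBL',32,169,.015),('stBR',714,176,.015),('stTL',37,36,.022),('stTR545',545,43,.022),('plate top',80,42,.075),('plate bot',80,150,.075),('tray a',18,250,.02),('b',190,242,.02),('c',192,350,.02),('d',20,357,.02),('meterTL',650,253,.036)]:
    print(n,onplane(c,a/3.4+205,b/3.4+140,z).round(4))
# subpixel rail/bench edge: V jump along columns
g=im[...,0].astype(float);P=[]
for u in range(220,412,4):
    col=g[180:200,u];k=np.argmin(np.diff(col));d=-np.diff(col)[max(k-1,0):k+2];P.append((u,180+k+.5+(d@np.arange(-1,2))/d.sum()))
P=np.array(P);W=np.array([onplane(c,u,v,.018)[:2] for u,v in P]);f=np.polyfit(W[:,1],W[:,0],1);r=W[:,0]-np.polyval(f,W[:,1]);k=abs(r)<.004;f=np.polyfit(W[k,1],W[k,0],1);print('edge x=a*y+b',f,k.sum())
# side cap 
s=pickle.load(open('side0.pkl','rb'))
for X in ([.592,-.0,.115],[.60,-.2,.15]): print(proj(s,X))
w=pickle.load(open('side0.pkl','rb'));cv2.imwrite('pics/cs.png',cv2.resize(w['frame'][140:320,280:450,::-1],None,fx=3.3,fy=3.3,interpolation=cv2.INTER_CUBIC))
E
```

```text
cap [ 0.5936 -0.048   0.115 ]
spare [ 0.4226 -0.1089  0.1   ]
chip [0.5918 0.0829 0.03  ]
clipL [0.5509 0.0836 0.028 ]
clipU [0.6344 0.0852 0.028 ]
idx [ 0.5421 -0.2003  0.022 ]
stBL [0.5301 0.2677 0.015 ]
stBR [ 0.5369 -0.3291  0.015 ]
stTL [0.6466 0.2671 0.022 ]
stTR545 [ 0.6507 -0.1786  0.022 ]
plate top [0.6312 0.2186 0.075 ]
plate bot [0.5401 0.2148 0.075 ]
tray a [0.459  0.2753 0.02  ]
b [0.469  0.1275 0.02  ]
c [0.3763 0.1227 0.02  ]
d [0.3675 0.2693 0.02  ]
meterTL [ 0.4667 -0.2682  0.036 ]
edge x=a*y+b [-0.01281406  0.53362919] 47
(np.float64(339.2249250461917), np.float64(186.11411946633106))
(np.float64(381.1264590614265), np.float64(226.15076057364513))
```

View pics/cs.png

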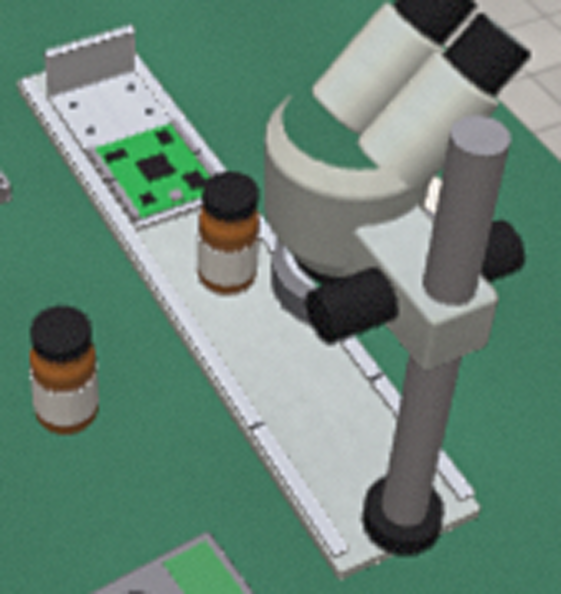

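Grasp plan: jaws along world x, TCP z about 0.071. That keeps the gripper body clear of both the microscope and the cap. First I rotate in place.

apply_moves(delta_pos=[[0,0,0],[0,0,0],[0,0,0],[0,0,0],[0,0,0],[0,0,0],[0,0,0],[0,0,0]], twist=[0.18,0.18,0.18,0.18,0.18,0.18,0.043,0], gripper=9.3)

```text
t: 1.15
tool_pos: [0.2597, 0.5407, 0.2433]
orientation: [2.221, 2.222, -0.001]
force: [1.1, 0.5, 0.7]
opening: 0.0928
gripper_force: 0.0
```

apply_moves(delta_pos=[[-4.5,2.5,0],[-4.5,2.5,0],[-4.5,2.5,0],[-4.5,2.5,0],[-4.5,2.5,0],[-4.5,2.5,0],[-4.5,2.5,0],[-4.5,2.5,0]], twist=[0,0,0,0,0,0,0,0])

```text
t: 2.15
tool_pos: [0.4603, 0.1793, 0.2437]
orientation: [2.22, 2.223, 0.001]
force: [0.4, -0.2, -0.0]
opening: 0.0925
gripper_force: 0.0
```

apply_moves(delta_pos=[[-4.5,2.7,0],[-4.5,2.7,0],[-4.5,2.7,0],[-4.5,2.7,0],[-4.9,2.6,0],[0,0,0],[0,0,0]], twist=[0,0,0,0,0,0,0])

```text
t: 3.02
tool_pos: [0.5935, -0.048, 0.2432]
orientation: [-2.221, -2.221, 0.0]
force: [-0.9, 0.5, -0.1]
opening: 0.0932
gripper_force: 0.0
```

```bash
python3 - <<'E'
from h import *
import pickle
print(robot.read_state()['tool_pos'],robot.read_state()['q'])
c=cam('wrist');pickle.dump(c,open('wrist1.pkl','wb'));cv2.imwrite('pics/wrist1.png',c['frame'][:,:,::-1])
print(-c['R'].T@c['t'],proj(c,[.5936,-.048,.115]),proj(c,[.5936,-.048,.015]),proj(c,[.5936,.0842,.03]))
E
```

```text
[ 0.59349036 -0.04798236  0.24323343] [-1.67037210e-01  1.19149100e-01  1.50112219e+00  4.54748147e-04
  1.52229389e+00 -1.67161445e-01]
[0.59223358 0.03267679 0.38309716] (np.float64(321.0395136561377), np.float64(197.01915222671786)) (np.float64(320.69780669317953), np.float64(175.5453518100638)) (np.float64(320.89662426324355), np.float64(66.28109024318186))
```

View pics/wrist1.png

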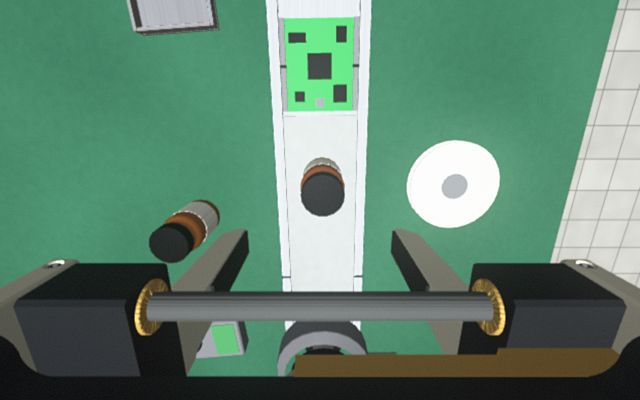

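The wrist view shows the cap centred near (322,193), against a predicted row of 197. Board chip is at (319,66), and both index marks are near row 277. I'll refine the bottle's y and the board–lens distance from this view.

```bash
python3 - <<'E'
from h import *
import pickle
c=pickle.load(open('wrist1.pkl','rb'));im=c['frame'];g=im.mean(2)
m=(g<80).astype(np.uint8)*255;k=np.zeros_like(m);k[150:225,295:350]=m[150:225,295:350]
q=max(cv2.findContours(k,cv2.RETR_EXTERNAL,cv2.CHAIN_APPROX_NONE)[0],key=cv2.contourArea)
print(cv2.boundingRect(q),cv2.minEnclosingCircle(q))
x,y,w,h=cv2.boundingRect(q);b=y+h-w/2
for v in (y+h-w/2,): print('cap',onplane(c,x+w/2-.5,v-.5,.115))
hsv=cv2.cvtColor(im,cv2.COLOR_RGB2HSV)
for cols in ((278,284),(359,365)):
    print(cols,[(r,g[r,cols[0]:cols[1]].mean().round()) for r in list(range(62,71))])
for cols in ((284,290),(355,361)): print(cols,[(r,g[r,cols[0]:cols[1]].mean().round()) for r in range(272,282)])
for cols in ((280,286),(355,360)): print(cols,[(r,g[r,cols[0]:cols[1]].mean().round()) for r in range(60,72)])
for u,v,z in ((322,66,.028),(322,277,.022),(319,66,.029)): print(onplane(c,u,v,z),onplane(c,u,v+1,z))
E
```

```text
(302, 171, 42, 45) ((322.3253173828125, 193.12445068359375), 22.126953125)
cap [ 0.59505173 -0.04537652  0.115     ]
(278, 284) [(62, np.float64(202.0)), (63, np.float64(205.0)), (64, np.float64(193.0)), (65, np.float64(153.0)), (66, np.float64(129.0)), (67, np.float64(148.0)), (68, np.float64(185.0)), (69, np.float64(199.0)), (70, np.float64(200.0))]
(359, 365) [(62, np.float64(236.0)), (63, np.float64(236.0)), (64, np.float64(232.0)), (65, np.float64(231.0)), (66, np.float64(233.0)), (67, np.float64(238.0)), (68, np.float64(240.0)), (69, np.float64(241.0)), (70, np.float64(241.0))]
(284, 290) [(272, np.float64(240.0)), (273, np.float64(241.0)), (274, np.float64(243.0)), (275, np.float64(235.0)), (276, np.float64(158.0)), (277, np.float64(125.0)), (278, np.float64(213.0)), (279, np.float64(243.0)), (280, np.float64(242.0)), (281, np.float64(241.0))]
(355, 361) [(272, np.float64(242.0)), (273, np.float64(245.0)), (274, np.float64(239.0)), (275, np.float64(164.0)), (276, np.float64(104.0)), (277, np.float64(188.0)), (278, np.float64(245.0)), (279, np.float64(244.0)), (280, np.float64(
[... 172 characters left out ...]
(65, np.float64(113.0)), (66, np.float64(77.0)), (67, np.float64(102.0)), (68, np.float64(156.0)), (69, np.float64(180.0)), (70, np.float64(183.0)), (71, np.float64(180.0))]
(355, 360) [(60, np.float64(189.0)), (61, np.float64(191.0)), (62, np.float64(193.0)), (63, np.float64(179.0)), (64, np.float64(125.0)), (65, np.float64(91.0)), (66, np.float64(116.0)), (67, np.float64(166.0)), (68, np.float64(193.0)), (69, np.float64(200.0)), (70, np.float64(199.0)), (71, np.float64(199.0))]
[0.59488926 0.08479122 0.028     ] [0.59489212 0.08372558 0.028     ]
[ 0.59569678 -0.19893545  0.022     ] [ 0.59570129 -0.20061793  0.022     ]
[0.59140595 0.08464434 0.029     ] [0.59140555 0.0835817  0.029     ]
```

apply_moves(delta_pos=[[0.15,0.1,4],[0,0,4],[0,0,4],[0,0,3],[0,0,1.2],[0,0,1],[0,0,0],[0,0,0]], twist=[0,0,0,0,0,0,0,0])

```text
t: 4.08
tool_pos: [0.5957, -0.0467, 0.073]
orientation: [2.22, 2.22, 0.002]
force: [-1.2, -0.7, -0.3]
opening: 0.0931
gripper_force: 0.0
```

apply_moves(delta_pos=[[0,0,0],[0,0,0],[0,0,0],[0,0,0],[0,0,0],[0,0,0],[0,0,0],[0,0,0]], twist=[0,0,0,0,0,0,0,0], gripper=3.5, squeeze=15)

```text
t: 5.08
tool_pos: [0.5949, -0.0467, 0.0717]
orientation: [2.221, 2.221, 0.0]
force: [0.3, -0.1, -0.2]
opening: 0.0496
gripper_force: 15.0
```

apply_moves(delta_pos=[[0,0,-1],[0,0,-2],[0,0,-3],[0,0,-3],[0,0,-2],[0,0,-1],[0,0,0]], twist=[0,0,0,0,0,0,0])

```text
t: 5.95
tool_pos: [0.595, -0.0467, 0.1922]
orientation: [2.221, 2.221, 0.001]
force: [0.2, 0.2, -1.2]
opening: 0.0498
gripper_force: 15.0
```

apply_moves(delta_pos=[[2.0,-1.4,0],[4,-2.85,0],[4.5,-3.2,0],[4.5,-3.2,0],[4.5,-3.2,0],[3.2,-2.3,0],[2,-1.45,0],[0,0,0]], twist=[0,0,0,0,0,0,0,0])

```text
t: 6.95
tool_pos: [0.4172, 0.2013, 0.1903]
orientation: [-2.218, -2.224, 0.003]
force: [0.5, -1.3, -2.3]
opening: 0.0496
gripper_force: 15.0
```

apply_moves(delta_pos=[[0,0,2],[0,0,3],[0,0,3],[0,0,2],[0,0,1],[0,0,0]], twist=[0,0,0,0,0,0])

```text
t: 7.7
tool_pos: [0.4184, 0.1997, 0.0808]
orientation: [-2.222, -2.22, 0.003]
force: [0.4, -0.5, -1.0]
opening: 0.0498
gripper_force: 15.0
```

```bash
python3 - <<'E'
from h import *
s=robot.read_state();print(s['tool_pos'],s['force'],s['opening'],s['gripper_force'])
im=cam('side')['frame'];cv2.imwrite('pics/s2.png',cv2.resize(im[90:290,180:400,::-1],None,fx=3,fy=3,interpolation=cv2.INTER_CUBIC))
E
```

```text
[0.4183989  0.19966659 0.08080567] [ 0.41079972 -0.52059158 -0.98526958] 0.04978937077336005 14.996568420901895
```

View pics/s2.png

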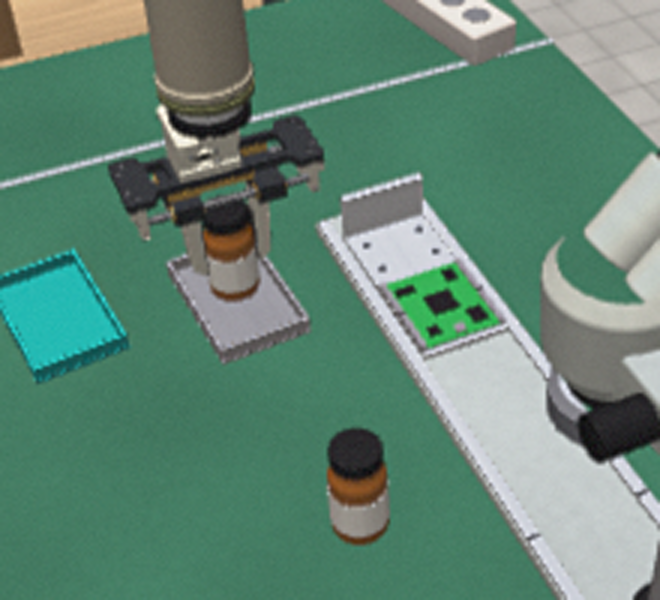

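The bottle hangs upright over the steel tray. I'll lower it until it makes contact.

apply_moves(delta_pos=[[0,0,0.8],[0,0,0.6],[0,0,0],[0,0,0]], twist=[0,0,0,0])

```text
t: 8.25
tool_pos: [0.4188, 0.2004, 0.0677]
orientation: [2.221, 2.222, 0.0]
force: [-1.3, 0.9, -2.6]
opening: 0.0498
gripper_force: 15.0
```

apply_moves(delta_pos=[[0,0,0.15],[0,0,0],[0,0,0]], twist=[0,0,0])

```text
t: 8.62
tool_pos: [0.4188, 0.2004, 0.0662]
orientation: [2.221, 2.221, 0.0]
force: [-0.4, -0.2, -2.5]
opening: 0.0499
gripper_force: 15.0
```

apply_moves(delta_pos=[[0,0,0.1],[0,0,0],[0,0,0]], twist=[0,0,0])

```text
t: 9.0
tool_pos: [0.4188, 0.2004, 0.0651]
orientation: [-2.221, -2.221, 0.0]
force: [-0.2, 0.2, -1.2]
opening: 0.0501
gripper_force: 15.0
```

apply_moves(delta_pos=[[0,0,0.1],[0,0,0],[0,0,0]], twist=[0,0,0])

```text
t: 9.38
tool_pos: [0.4187, 0.2003, 0.0641]
orientation: [-2.221, -2.221, 0.0]
force: [0.2, -0.8, -2.5]
opening: 0.0494
gripper_force: 15.0
```

apply_moves(delta_pos=[[0,0,0.1],[0,0,0],[0,0,0]], twist=[0,0,0])

```text
t: 9.75
tool_pos: [0.4187, 0.2003, 0.0631]
orientation: [-2.221, -2.221, 0.0]
force: [-0.3, -0.2, -1.2]
opening: 0.0497
gripper_force: 15.0
```

apply_moves(delta_pos=[[0,0,0.1],[0,0,0],[0,0,0]], twist=[0,0,0])

```text
t: 10.12
tool_pos: [0.4188, 0.2003, 0.0621]
orientation: [2.221, 2.221, -0.0]
force: [-0.5, -0.2, -1.2]
opening: 0.05
gripper_force: 15.0
```

apply_moves(delta_pos=[[0,0,0.1],[0,0,0],[0,0,0]], twist=[0,0,0])

```text
t: 10.5
tool_pos: [0.4187, 0.2003, 0.0611]
orientation: [-2.221, -2.221, 0.0]
force: [0.0, -0.4, -2.2]
opening: 0.0495
gripper_force: 15.0
```

apply_moves(delta_pos=[[0,0,0.1],[0,0,0],[0,0,0]], twist=[0,0,0])

```text
t: 10.88
tool_pos: [0.419, 0.2004, 0.0606]
orientation: [2.221, 2.221, 0.0]
force: [-2.3, -1.0, 5.6]
opening: 0.0491
gripper_force: 15.0
```

apply_moves(delta_pos=[[0,0,0],[0,0,0],[0,0,0],[0,0,0],[0,0,0],[0,0,0]], twist=[0,0,0,0,0,0], gripper=9.0)

```text
t: 11.62
tool_pos: [0.4187, 0.2003, 0.0601]
orientation: [-2.221, -2.221, 0.0]
force: [-0.5, 0.3, -0.1]
opening: 0.0901
gripper_force: 0.0
```

apply_moves(delta_pos=[[0,0,-1],[0,0,-3],[0,0,-4],[0,0,-4],[0,0,-2],[0,0,0]], twist=[0,0,0,0,0,0])

```text
t: 12.38
tool_pos: [0.4201, 0.2008, 0.2027]
orientation: [2.22, 2.22, 0.007]
force: [-0.5, -0.4, -0.8]
opening: 0.0902
gripper_force: 0.0
```

apply_moves(delta_pos=[[1.5,3,0],[1.5,3,0],[1.5,3,0],[1.5,3,0],[1.5,3,0],[1,2.5,0],[0,0,0]], twist=[0,0,0,0,0,0,0], gripper=0)

```text
t: 13.25
tool_pos: [0.5939, 0.2853, 0.1977]
orientation: [-2.221, -2.221, 0.004]
force: [-0.3, -0.0, -0.5]
opening: 0.0249
gripper_force: 0.0
```

```bash
python3 - <<'E'
from h import *
s=robot.read_state();print(s['tool_pos'],s['opening'])
im=cam('side')['frame'];cv2.imwrite('pics/s3.png',cv2.resize(im[90:290,180:400,::-1],None,fx=3,fy=3,interpolation=cv2.INTER_CUBIC))
E
```

```text
[0.5938698  0.28529993 0.19772885] 0.024867640049994227
```

View pics/s3.png

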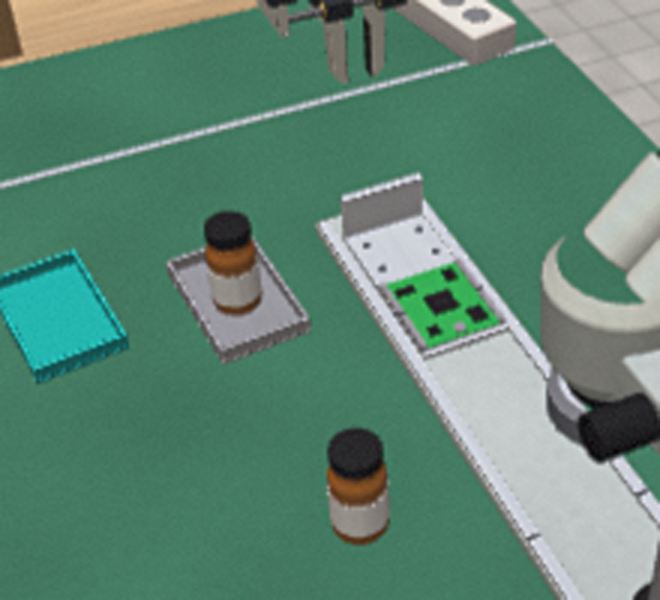

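The bottle stands upright in the steel tray, at (232,265) in the crop. The gripper is behind the push plate, so I descend and approach the plate.

apply_moves(delta_pos=[[0,-0.2,4],[0,0,4],[0,0,3],[0,0,2],[0,0,0.8],[0,0,0]], twist=[0,0,0,0,0,0])

```text
t: 14.05
tool_pos: [0.5917, 0.2853, 0.0624]
orientation: [2.221, 2.221, 0.0]
force: [0.6, -0.3, 0.6]
opening: 0.0005
gripper_force: 0.0
```

apply_moves(delta_pos=[[-1.5,0,0],[-1.5,0,0],[-0.7,0,0],[-0.5,0,0],[-0.5,0,0],[-0.5,0,0],[-0.5,0,0],[0,0,0]], twist=[0,0,0,0,0,0,0,0])

```text
t: 15.05
tool_pos: [0.5918, 0.228, 0.0622]
orientation: [2.221, 2.221, -0.0]
force: [1.1, 0.8, 0.4]
opening: 0.0006
gripper_force: 0.2
```

apply_moves(delta_pos=[[-1,0,0],[-2,0,0],[-2.5,0.1,0],[-2.5,0,0],[-2.5,0.1,0],[-2.5,0,0],[-2,0,0],[-1.5,0,0]], twist=[0,0,0,0,0,0,0,0])

```text
t: 16.05
tool_pos: [0.5938, 0.0622, 0.0622]
orientation: [2.222, 2.221, 0.0]
force: [2.8, 3.1, -1.4]
opening: 0.0004
gripper_force: 1.9
```

apply_moves(delta_pos=[[-1.5,0,0],[-1.5,0.1,0],[-1.5,0,0],[-1,0,0],[-0.7,0,0],[-0.5,0,0],[-0.5,0,0],[0,0,0]], twist=[0,0,0,0,0,0,0,0])

```text
t: 17.05
tool_pos: [0.5947, -0.0092, 0.062]
orientation: [2.221, 2.221, -0.001]
force: [0.1, -0.8, -0.3]
opening: 0.0004
gripper_force: 0.0
```

```bash
python3 - <<'E'
from h import *
import pickle
s=robot.read_state();print(s['tool_pos'],s['force'])
c=cam('wrist');pickle.dump(c,open('w4.pkl','wb'))
t=cam('top');pickle.dump(t,open('t4.pkl','wb'));s=cam('side');pickle.dump(s,open('s4.pkl','wb'))
a=cv2.resize(t['frame'][140:240,205:435,::-1],(782,340),interpolation=cv2.INTER_CUBIC)
b=cv2.resize(s['frame'][160:320,250:450],(325,260),interpolation=cv2.INTER_CUBIC)[...,::-1]
w=cv2.resize(c['frame'][...,::-1],(416,260))
o=np.zeros((600,782,3),np.uint8);o[:340]=a;o[340:,:325]=b;o[340:,325:741]=w;cv2.imwrite('pics/m4.png',o)
E
```

```text
[ 0.59468763 -0.0091993   0.06203399] [ 0.13412431 -0.79633987 -0.27415985]
```

View pics/m4.png

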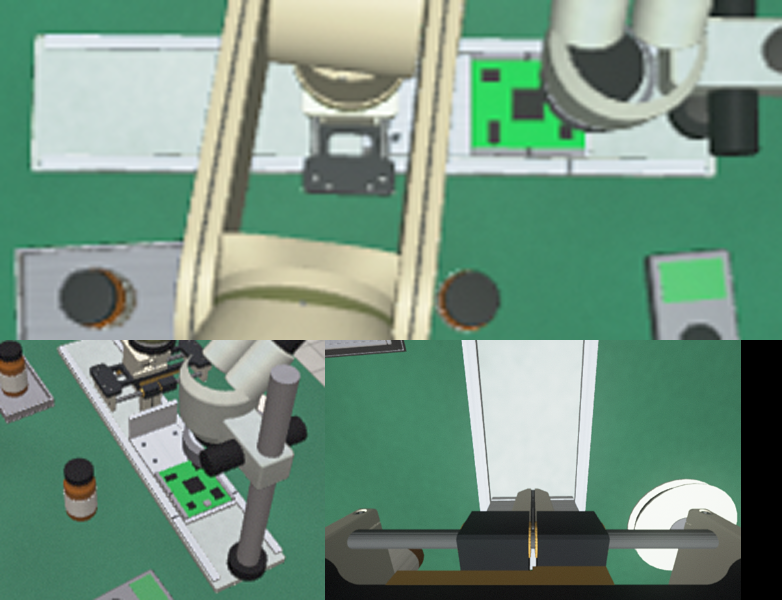

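In the top view the clip mark is at crop (529,152) and the index line at (569,166), so a few centimetres remain. I'll measure that at subpixel level.

```bash
cat >> h.py <<'E'
def gap(t,u0,u1,show=False):
    g=t['frame'].mean(2)
    def dark(r,a,b):
        v=g[r,a:b];d=np.clip(np.median(v)-v-15,0,None);return a+(d@np.arange(b-a))/max(d.sum(),1e-6),d.max()
    for r in range(182,188): 
        u,m=dark(r,u0,u1); print('clip',r,round(u,2),round(m),onplane(t,u,r,.028)[:2].round(4))
    for r in range(187,191):
        u,m=dark(r,367,378); print('idx',r,round(u,2),round(m),onplane(t,u,r,.022)[:2].round(4))
E
python3 - <<'E'
from h import *
import pickle
gap(pickle.load(open('t4.pkl','rb')),352,370);print(); gap(pickle.load(open('top0.pkl','rb')),268,286)
E
```

```text
clip 182 352.0 0 [ 0.5603 -0.139 ]
clip 183 360.0 24 [ 0.5579 -0.1627]
clip 184 360.05 52 [ 0.5549 -0.1629]
clip 185 360.0 28 [ 0.5519 -0.1628]
clip 186 363.25 25 [ 0.5491 -0.1724]
clip 187 352.0 0 [ 0.5454 -0.1392]
idx 187 372.11 73 [ 0.5475 -0.1996]
idx 188 372.06 82 [ 0.5445 -0.1994]
idx 189 372.07 84 [ 0.5415 -0.1995]
idx 190 372.01 70 [ 0.5385 -0.1993]

clip 182 276.0 11 [0.5554 0.0851]
clip 183 276.07 48 [0.5524 0.0848]
clip 184 275.99 45 [0.5494 0.0849]
clip 185 281.82 18 [0.5469 0.0677]
clip 186 268.0 0 [0.543  0.1082]
clip 187 268.0 0 [0.54   0.1081]
idx 187 372.02 71 [ 0.5475 -0.1993]
idx 188 372.08 83 [ 0.5445 -0.1995]
idx 189 372.06 82 [ 0.5415 -0.1995]
idx 190 372.01 71 [ 0.5385 -0.1993]
```

apply_moves(delta_pos=[[-0.5,0,0],[-0.6,0.05,0],[-0.6,0,0],[-0.5,0,0],[-0.4,0,0],[-0.3,0,0],[-0.3,0,0],[0,0,0]], twist=[0,0,0,0,0,0,0,0])

```text
t: 18.2
tool_pos: [0.5955, -0.0411, 0.0622]
orientation: [2.221, 2.221, -0.0]
force: [0.5, 0.7, -0.2]
opening: 0.0005
gripper_force: 0.4
```

```bash
python3 - <<'E'
from h import *
print(robot.read_state()['tool_pos'])
gap(cam('top'),363,371)
E
```

```text
[ 0.59546049 -0.04112052  0.06216267]
clip 182 363.0 0 [ 0.561  -0.1716]
clip 183 363.0 0 [ 0.5581 -0.1716]
clip 184 370.0 17 [ 0.5555 -0.1924]
clip 185 370.0 10 [ 0.5526 -0.1924]
clip 186 365.11 4 [ 0.5493 -0.1779]
clip 187 363.0 0 [ 0.5461 -0.1717]
idx 187 372.12 72 [ 0.5475 -0.1996]
idx 188 372.06 81 [ 0.5445 -0.1995]
idx 189 372.07 83 [ 0.5415 -0.1995]
idx 190 372.0 72 [ 0.5385 -0.1993]
```

apply_moves(delta_pos=[[-0.2,0,0],[-0.2,0,0],[0,0,0],[0,0,0]], twist=[0,0,0,0])

```text
t: 18.75
tool_pos: [0.5956, -0.0448, 0.0624]
orientation: [2.221, 2.221, 0.0]
force: [1.5, 0.9, -0.3]
opening: 0.0002
gripper_force: 0.8
```

```bash
python3 - <<'E'
from h import *
print(robot.read_state()['tool_pos'])
gap(cam('top'),365,380)
E
```

```text
[ 0.59561551 -0.04479303  0.06240569]
clip 182 365.0 0 [ 0.5612 -0.1775]
clip 183 372.0 17 [ 0.5586 -0.1983]
clip 184 372.07 46 [ 0.5557 -0.1985]
clip 185 372.0 37 [ 0.5527 -0.1983]
clip 186 369.68 18 [ 0.5496 -0.1914]
clip 187 372.1 70 [ 0.5467 -0.1986]
idx 187 372.1 70 [ 0.5475 -0.1995]
idx 188 372.06 83 [ 0.5445 -0.1994]
idx 189 372.07 82 [ 0.5415 -0.1995]
idx 190 372.01 72 [ 0.5385 -0.1993]
```

The board is about 1 mm from the lens line, so I retreat, check and hand in.

apply_moves(delta_pos=[[0.5,0,0],[1.5,0,0],[2,0,0],[2,0,0],[0,0,-4],[0,0,-4],[0,0,-4],[0,0,0]], twist=[0,0,0,0,0,0,0,0])

```text
t: 19.8
tool_pos: [0.5978, 0.0166, 0.1869]
orientation: [2.216, 2.219, 0.008]
force: [0.7, 0.0, 0.2]
opening: 0.0008
gripper_force: 0.0
```

apply_moves(delta_pos=[[0,0,0],[0,0,0],[0,0,0],[0,0,0]], twist=[0,0,0,0])

```text
t: 20.3
tool_pos: [0.5949, 0.0154, 0.1813]
orientation: [-2.221, -2.221, 0.001]
force: [0.3, -0.6, 0.4]
opening: 0.0005
gripper_force: 0.0
```

```bash
python3 - <<'E'
from h import *
t=cam('top');gap(t,365,380)
s=cam('side')['frame'];cv2.imwrite('pics/end.png',np.hstack([s[120:320,180:450,::-1],t['frame'][100:300,180:440,::-1]]))
E
```

```text
clip 182 365.0 0 [ 0.5612 -0.1775]
clip 183 371.98 17 [ 0.5586 -0.1982]
clip 184 372.08 47 [ 0.5557 -0.1985]
clip 185 372.0 39 [ 0.5527 -0.1983]
clip 186 369.57 17 [ 0.5495 -0.1911]
clip 187 372.09 70 [ 0.5467 -0.1986]
idx 187 372.09 71 [ 0.5475 -0.1995]
idx 188 372.06 82 [ 0.5445 -0.1994]
idx 189 372.07 82 [ 0.5415 -0.1995]
idx 190 372.0 71 [ 0.5385 -0.1993]
```

View pics/end.png

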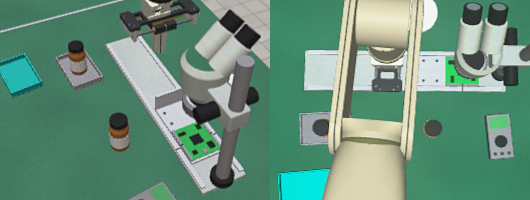

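The bottle stands in the tray at (77,62), the board sits under the lens at (195,140), and the gripper is clear of everything.

```bash
python3 -c "
from plant import robot
print(robot.close_job())"
```

```text
the job is handed in; nothing more can be done
None
```

The job is handed in: the bottle stands upright in the steel tray, and the board's centre measured about 1 mm from the lens axis with the robot clear; no verdict was returned.

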